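Populate the DIN rail of a small distribution board

ROBOT

A 7-joint arm with a two-finger parallel gripper is mounted at the origin on the work surface; the furniture and walls round the work are solid. World frame = base frame: x ahead of the robot, y to its left, z up, the work surface at z = 0. Lengths are in m, angles in rad, forces in N, time in s.
With the tool pointing down it reaches from about 0.375 to 0.925 m from the base axis. Payload 3.1 kg.
Tool frame: the origin (TCP) lies between the finger pads; the fingertips stand 19 mm ahead of it and the grasp point (between the pads) is the TCP; z points along the fingers, y is the line along which they close (so a half turn about z gives the same grasp; the last joint's range is limited). The gripper opens to 85 mm and grips with 20 to 120 N. Pads are 22 mm wide; open, the fingers measure 114 mm over their backs; the gripper's body (76 mm by 85 mm) begins 54 mm behind the grasp point. The pads swing forward as they close: fully open they stand 13 mm farther back than shut.
Start: joints at [1.244, 0.383, 0.044, 1.598, -0.018, 1.161, -0.05], TCP at [0.147, -0.633, 0.215] pointing down, gripper open.
Joint ranges: [-2.61, 2.61], [-0.41, 2.15], [-1.48, 1.57], [0, 2.5], [-1.57, 4.71], [0.05, 1.97], [-2.85, 2.85]. Speed limits (rad/s): [2.79, 2.79, 3.14, 3.14, 3.14, 3.14, 3.14].

INTERFACE

Orientations are given as a unit quaternion [x, y, z, w].
In Python, from bench import move_ptp, movel, move_j, move_gripper, pause, inverse_kinematics, read_camera, camera_params, MotionError, sign_off, look_for, tip_of, read_time_s, read_qpos, read_joint_vel, read_effort, read_eef_pos, read_tcp_rot, read_ft_force, read_ft_torque, read_finger_gap, read_grasp_force gives the robot as it stands. Calls block until the motion is done:
- move_ptp(position, orientation): joint-space move of the TCP to a pose.
- movel(position, orientation=None, speed=0.15): straight line of the TCP; orientation=None keeps the orientation; speed is the mean speed in m/s.
- move_j(angles): joint-space move.
- move_gripper(opening, effort=None): finger opening in m; effort is the grip in N (None keeps the last); returns when the fingers have stopped.
- pause(seconds).
- inverse_kinematics(position, orientation): joint angles nearest the present ones, or None.
- read_camera(name): name is "side" or "top" or "wrist"; returns the picture (384x512x3 uint8, red, green, blue); there is no depth.
- camera_params(name): a dict with "K" (3x3 intrinsics, pixels), "dist_coeffs" ([k1, k2, p1, p2, k3] as OpenCV has them; the pictures are not rectified), "camera_from_world" (4x4, takes a point from world to camera coordinates). Camera axes: x right, y down, z forward; pixel columns grow to the right and rows downward; lengths in m; the calibration is good to about 2 mm. A picture is of the moment at which its call begins: read the wrist's pose just before it. camera_params takes no time and is no camera call; for the wrist camera it gives the pose at the moment of the call.
A pose or a line that the arm cannot do raises MotionError and nothing moves.
- sign_off(): hands the job in; it is judged then, once.
Trained networks look in the newest picture that a camera, given by its name, has taken for a name from the list of things; names that differ only in an ending like _2 or _b are one class to them, and where a whole thing is asked for, a point or a joint stands for the part that bears it (a point fixed in the world has none). Each returns a list of dicts, best first, with "confidence" (0 to 1); they miss things now and then, are a little off and sometimes report something else, mostly with a low value. They report only what shows in the picture. A call takes as long as a camera call. They do not tell look-alikes from the thing itself.
- look_for(camera, name): "at" ([column, row] in pixels, amid what is visible of it).
- tip_of(camera, name): "at" ([column, row] in pixels: a listed point, or the origin of a listed thing).
Readings, each from a call of its own:
- read_time_s(): time.
- read_qpos(): joint angles.
- read_joint_vel(): joint speeds.
- read_effort(): joint torques, N m.
- read_eef_pos(): TCP position.
- read_tcp_rot(): TCP orientation.
- read_ft_force(): force on the tool from outside, world axes, zero at the start.
- read_ft_torque(): the same for the moment, N m.
- read_finger_gap(): finger opening in m.
- read_grasp_force(): force on a finger pad.
Only numpy, scipy, OpenCV 4.12 (cv2) and the standard library are available. Lean on these libraries where they do the work, as an engineer would, in place of code of your own. Each camera call takes 0.05 s, during which the arm holds its last target. There are 200 camera calls.

TASK

Mount the four loose devices on the rail in this order, starting against the supply terminal block: residual current device, three-pole breaker, single-pole breaker, socket outlet, so that the single-pole breaker stands between the three-pole breaker and the socket it protects. Seat each fully down on the rail with its foot clip on the side away from the brass bar, and close up the row so that no gap from the terminal block to the socket is wider than 8 mm. Leave the screwdriver, the terminal strip and the tape where they lie.

Things in the scene. Friction and masses are not known exactly. Their poses are not given: they have to be found in the camera images.
- rail (a point): Fixed steel mounting plate, 250 x 125 mm, lying on the bench, with a 35 mm wide, 247 mm long top-hat rail along y and a low brass bar along its +x edge, 60 mm from the rail's centre line, 19 mm high. Point: middle of the rail, on its top face, 9.5 mm above the bench. z up. On the rail a seated device has its underside 3.5 mm above the bench and its x along the plate's x.
- supply_terminals_c (a point): Supply terminal block fixed on one end of the rail: beige, 20 mm wide along the rail, 58 mm long across it, 40 mm high, eight small screws on top. Point: its middle, on the rail's top face. Which end it is on varies.
- end_bracket_c (a point): Plain dark grey end bracket fixed on the rail's other end: 10 mm wide along the rail, 56 mm across it, 37 mm high, one screw on top. Point: its middle, on the rail's top face, 226 mm from that of the supply terminals.
- rcd_c (a point): Residual current device: the widest, light grey, 72 mm wide (y), four screws at each end, one wide black lever and a round test button, about 0.34 kg; 66 mm high, 86 long (x). Ends 44 high; middle (nose) 45 long, 44 to 66 high: grip across it. Slot underneath along y: 37.5 wide, 6 deep, flared mouth 44. Foot clip sticks out 8 mm at the -x end. Point: centre, 33 mm up. z up.
- breaker_3p_c (a point): Three-pole circuit breaker: light grey, 54 mm wide (y), three black levers tied by a bar, about 0.32 kg; 66 mm high, 86 long (x). Ends 44 high; middle (nose) 45 long, 44 to 66 high: grip across it. Slot underneath along y: 37.5 wide, 6 deep, flared mouth 44. Foot clip sticks out 8 mm at the -x end. Point: centre, 33 mm up. z up.
- breaker_1p_c (a point): Single-pole circuit breaker, the narrowest: light grey, 18 mm wide (y), one black lever, about 0.12 kg; 66 mm high, 86 long (x). Ends 44 high; middle (nose) 45 long, 44 to 66 high: grip across it. Slot underneath along y: 37.5 wide, 6 deep, flared mouth 44. Foot clip sticks out 8 mm at the -x end. Point: centre, 33 mm up. z up.
- socket_outlet_c (a point): Rail-mounted socket outlet: light grey, 45 mm wide (y), a round face with two holes on top, no lever, about 0.10 kg; 66 mm high, 86 long (x). Ends 44 high; middle (nose) 45 long, 44 to 66 high: grip across it. Slot underneath along y: 37.5 wide, 6 deep, flared mouth 44. Foot clip sticks out 8 mm at the -x end. Point: centre, 33 mm up. z up.
- tester: Bystander: insulated screwdriver with a yellow and red handle, 153 mm long, lying on the bench. Origin at its middle on the bench.
- terminal_strip: Bystander: cream-coloured strip of screw terminals, 79 x 21 x 16 mm. Origin under its middle.
- tape_black_c (a point): Bystander: roll of black insulating tape lying flat, 52 mm across, 18 mm high. Point: its centre.
There are look-alikes about, which are no part of the job. What is shaped like the part that bears supply_terminals_c but blue or turquoise is not meant.

How it is judged:
At the end, for the whole second after the job is handed in: From the supply terminals on: residual current device, three-pole breaker, single-pole breaker, socket; each seated on the rail (height within 3 mm, within 4 mm of its centre line, square within 0.09 rad, clip away from the brass bar); each gap in the row at most 8 mm; all released and at rest (height (world z) of rcd_c between 0.034 and 0.0395 m and angle between each of rcd_c, breaker_3p_c, breaker_1p_c, socket_outlet_c's own z axis and vertical below 0.06 rad and x of rcd_c in the frame of rail between -0.004 and 0.004 m and angle between the y axis of each of rcd_c, breaker_3p_c, breaker_1p_c, socket_outlet_c and the y axis of rail, either way round below 0.09 rad and ((y of supply_terminals_c in the frame of rail above 0 m and y of supply_terminals_c in the frame of rcd_c above 0 m) or (y of supply_terminals_c in the frame of rail below 0 m and y of supply_terminals_c in the frame of rcd_c below 0 m)) and linear speed of each of rcd, breaker_3p, breaker_1p, socket_outlet below 0.02 m/s and contact force between the fingers and rcd below 0.1 N and height (world z) of breaker_3p_c between 0.034 and 0.0395 m and x of breaker_3p_c in the frame of rail between -0.004 and 0.004 m and ((y of supply_terminals_c in the frame of rail above 0 m and y of supply_terminals_c in the frame of breaker_3p_c above 0 m) or (y of supply_terminals_c in the frame of rail below 0 m and y of supply_terminals_c in the frame of breaker_3p_c below 0 m)) and contact force between the fingers and breaker_3p below 0.1 N and height (world z) of breaker_1p_c between 0.034 and 0.0395 m and x of breaker_1p_c in the frame of rail between -0.004 and 0.004 m and ((y of supply_terminals_c in the frame of rail above 0 m and y of supply_terminals_c in the frame of breaker_1p_c above 0 m) or (y of supply_terminals_c in the frame of rail below 0 m and y of supply_terminals_c in the frame of breaker_1p_c below 0 m)) and contact force between the fingers and breaker_1p below 0.1 N and height (world z) of socket_outlet_c between 0.034 and 0.0395 m and x of socket_outlet_c in the frame of rail between -0.004 and 0.004 m and ((y of supply_terminals_c in the frame of rail above 0 m and y of supply_terminals_c in the frame of socket_outlet_c above 0 m) or (y of supply_terminals_c in the frame of rail below 0 m and y of supply_terminals_c in the frame of socket_outlet_c below 0 m)) and contact force between the fingers and socket_outlet below 0.1 N and horizontal distance between rcd_c and supply_terminals_c between 0.0445 and 0.054 m and horizontal distance between breaker_3p_c and rcd_c between 0.0615 and 0.071 m and horizontal distance between breaker_1p_c and breaker_3p_c between 0.0345 and 0.044 m and horizontal distance between socket_outlet_c and breaker_1p_c between 0.03 and 0.0395 m); the robot touches nothing.
It fails at once if the screwdriver, the terminal strip or the tape is shifted by more than 30 mm (distance of any of tester, terminal_strip, tape_black_c from where it was at the start of the episode above 0.03 m).
It also fails if it takes over 109 s, if anything falls off the work surface, if the arm or the gripper's body presses on something with over 40 N, if the wrist force passes 120 N, or if a joint passes its speed limit or range.

## Working session

There is one attempt and no reset: what is moved stays moved. The work goes in short steps, each a Python script; the robot and the scene stay as the last script left them, time stands still between calls to the robot, and variables do not carry over. Pictures are saved under pics/ and viewed, at most 14 in all, crops included, and the job is handed in when it is done.

```bash
mkdir -p pics; ls
cat > h.py <<'E'
from bench import *
import numpy as np, cv2
def pix2world(cam,uv,z,P=None):
    P=P or camera_params(cam); T=np.array(P["camera_from_world"]);K=np.array(P["K"])
    n=cv2.undistortPoints(np.array([[uv]],float),K,np.array(P["dist_coeffs"],float))[0,0]
    R=T[:3,:3];c=-R.T@T[:3,3];d=R.T@np.array([n[0],n[1],1]);return c+d*(z-c[2])/d[2]
def save(cam,name,crop=None,s=1):
    im=read_camera(cam)[:,:,::-1]
    if crop: im=im[crop[1]:crop[3],crop[0]:crop[2]]
    cv2.imwrite('pics/'+name,cv2.resize(im,None,fx=s,fy=s,interpolation=cv2.INTER_CUBIC))
E
python3 - <<'E'
from h import *
H={'rail':.0095,'supply_terminals_c':.0095,'end_bracket_c':.0095,'rcd_c':.033,'breaker_3p_c':.033,'breaker_1p_c':.033,'socket_outlet_c':.033,'tester':0,'terminal_strip':0,'tape_black_c':.009}
for c in('top','side'):
    save(c,c+'0.png',s=1.5)
    P=camera_params(c);T=np.array(P["camera_from_world"]);print(c,-T[:3,:3].T@T[:3,3])
    for n,z in H.items():
        for r in tip_of(c,n)[:3]: print(c,n,round(r['confidence'],2),np.round(r['at'],0),pix2world(c,r['at'],z,P).round(3))
print(read_time_s(),read_eef_pos(),read_tcp_rot(),read_finger_gap())
E
```

```text
pics
top [0.30660487 0.15071547 2.25478242]
top rail 0.69 [202. 179.] [0.513 0.332 0.01 ]
top supply_terminals_c 0.59 [133. 194.] [0.435 0.647 0.01 ]
top supply_terminals_c 0.53 [156. 190.] [0.458 0.543 0.01 ]
top supply_terminals_c 0.48 [199. 209.] [0.374 0.344 0.01 ]
top end_bracket_c 0.57 [227. 174.] [0.537 0.22  0.01 ]
top end_bracket_c 0.45 [358. 150.] [ 0.667 -0.376  0.01 ]
top rcd_c 0.87 [349. 173.] [ 0.557 -0.334  0.033]
top breaker_3p_c 0.83 [326. 169.] [ 0.574 -0.227  0.033]
top breaker_1p_c 0.54 [352. 202.] [ 0.424 -0.346  0.033]
top socket_outlet_c 0.81 [326. 202.] [ 0.425 -0.228  0.033]
top socket_outlet_c 0.52 [242. 150.] [0.648 0.154 0.033]
top tester 0.69 [305. 154.] [ 0.641 -0.132  0.   ]
top terminal_strip 0.49 [242. 150.] [0.654 0.157 0.   ]
top tape_black_c 0.68 [350. 175.] [ 0.553 -0.342  0.009]
top tape_black_c 0.49 [357. 151.] [ 0.664 -0.374  0.009]
top tape_black_c 0.46 [246. 151.] [0.648 0.139 0.009]
side [0.44573271 1.33577725 0.73979154]
side rail 0.96 [234. 243.] [0.516 0.348 0.009]
side supply_terminals_c 0.9 [262. 318.] [0.433 0.645 0.009]
side supply_terminals_c 0.8 [242. 261.] [0.489 0.431 0.009]
side supply_terminals_c 0.62 [284. 247.] [0.366 0.365 0.009]
side end_bracket_c 0.58 [232. 222.] [0.529 0.233 0.009]
side rcd_c 0.52 [231. 146.] [ 0.569 -0.345  0.033]
side breaker_3p_c 0.73 [231. 155.] [ 0.563 -0.246  0.033]
side breaker_1p_c 0.44 [264. 146.] [ 0.423 -0.342  0.033]
side socket_outlet_c 0.74 [232. 148.] [ 0.565 -0.326  0.033]
side socket_outlet_c 0.58 [263. 154.] [ 0.425 -0.265  0.033]
side tester 0.67 [213. 178.] [ 0.624 -0.097  0.   ]
side terminal_strip 0.4 [199. 213.] [0.646 0.163 0.   ]
side tape_black_c 0.58 [210. 149.] [ 0.667 -0.363  0.009]
1.1 [ 0.14743626 -0.63308299  0.21498516] [9.93463514e-01 1.14150101e-01 1.65367182e-06 1.25942832e-05] 0.08530394667600714
```

View pics/top0.png

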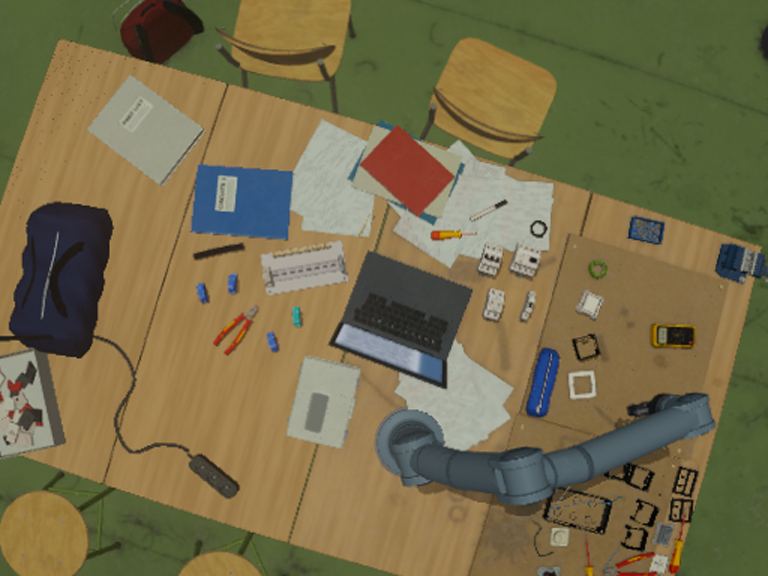

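View pics/side0.png

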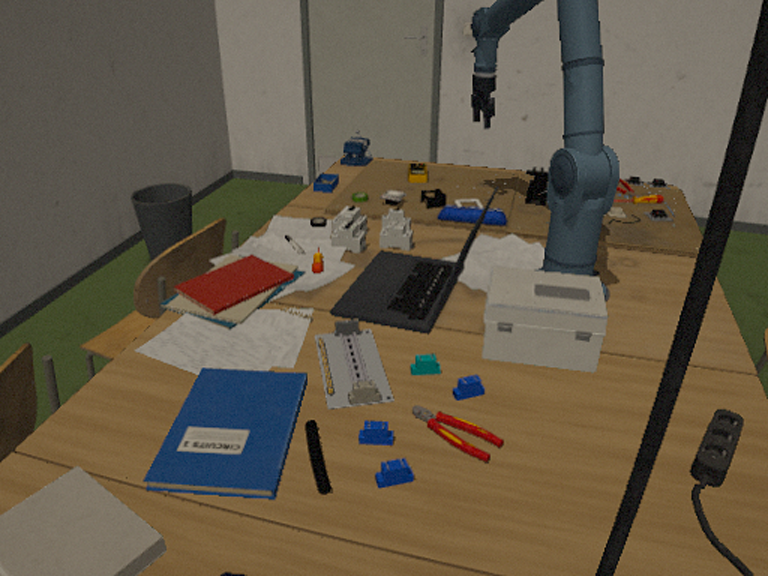

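The top picture shows the plate at about (203,178) px unscaled, with the supply terminals at its near (+y) end. The four devices are at about (325–352,170–204) px, and the laptop screen stands between them. Next I'll take a close look with the wrist camera, at the devices first and then the rail.

Run:
```python
from h import *
q=[1,0,0,0]
# candidate q: tool down, yaw 0
move_ptp([0.46,-0.29,0.38],q)
print(read_time_s(),read_qpos(),read_eef_pos())
P=camera_params('wrist');T=np.array(P["camera_from_world"]);print(-T[:3,:3].T@T[:3,3],T[:3,:3].round(2))
save('wrist','w1.png',s=1.5)
for n,z in {'rcd_c':.033,'breaker_3p_c':.033,'breaker_1p_c':.033,'socket_outlet_c':.033}.items():
    for f in (tip_of,look_for):
        for r in f('wrist',n)[:2]: print(n,f.__name__,round(r['confidence'],2),np.round(r['at'],0),pix2world('wrist',r['at'],z if f is tip_of else .066,P).round(3))
```

```text
2.8917 [ 0.6725962   0.09215945 -0.19717898  1.6193497   0.01872166  1.43290202
 -1.09977847] [ 0.45903959 -0.2914404   0.37939026]
[ 0.53919147 -0.29240777  0.53785507] [[-0.   -1.    0.  ]
 [-0.95  0.    0.31]
 [-0.31  0.   -0.95]]
rcd_c call 0.9 [276.  93.] [ 0.559 -0.33   0.033]
rcd_c call 0.83 [277.  90.] [ 0.562 -0.328  0.066]
rcd_c call 0.24 [21. 42.] [0.649 0.099 0.066]
breaker_3p_c call 0.7 [280. 168.] [ 0.423 -0.34   0.033]
breaker_3p_c call 0.6 [218.  96.] [ 0.554 -0.225  0.033]
breaker_3p_c call 0.91 [218.  94.] [ 0.557 -0.23   0.066]
breaker_1p_c call 0.84 [283. 168.] [ 0.421 -0.345  0.033]
breaker_1p_c call 0.58 [281. 170.] [ 0.427 -0.338  0.066]
breaker_1p_c call 0.55 [228. 166.] [ 0.434 -0.242  0.066]
socket_outlet_c call 0.93 [226. 166.] [ 0.426 -0.235  0.033]
socket_outlet_c call 0.86 [227. 164.] [ 0.437 -0.241  0.066]
```

View pics/w1.png

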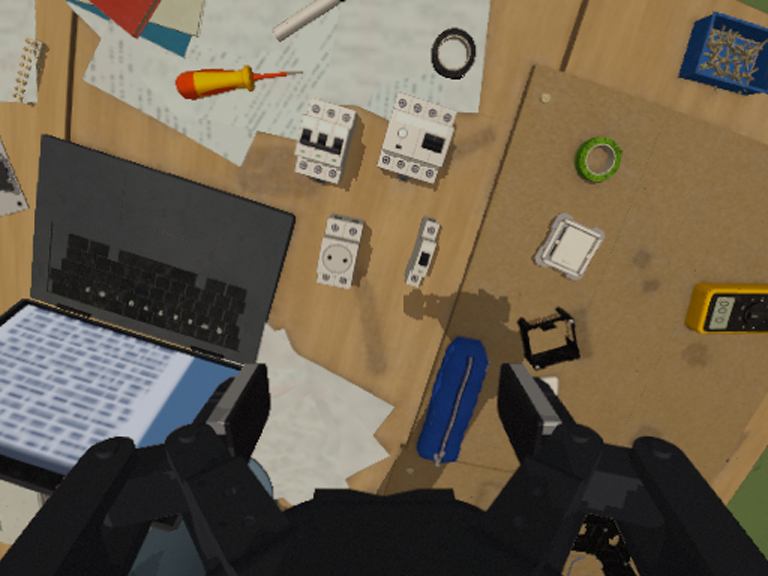

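Wrist view (scaled px): 3p at (326,140), RCD at (418,138), socket at (341,252), 1p at (424,253). All are turned a little. I need a closer view for yaw and clip sides, plus the rail.

Run:
```python
from h import *
import json
q=[1,0,0,0]
move_ptp([0.35,-0.285,0.2],q)
P={k:np.array(v).tolist() for k,v in camera_params('wrist').items()};im=read_camera('wrist');cv2.imwrite('pics/w2raw.png',im[:,:,::-1]);json.dump(P,open('w2.json','w'))
cv2.imwrite('pics/w2.png',cv2.resize(im[:290,90:450,::-1],None,fx=2.05,fy=2.05,interpolation=cv2.INTER_CUBIC))
T=np.array(P["camera_from_world"]);print(-T[:3,:3].T@T[:3,3])
# rectified metric view
for nm,z in (('rcd_c',.033),('breaker_3p_c',.033),('breaker_1p_c',.033),('socket_outlet_c',.033)):
    for r in tip_of('wrist',nm)[:2]: print(nm,round(r['confidence'],2),np.round(r['at'],0),pix2world('wrist',r['at'],z,P).round(4))
move_ptp([0.45,-0.1,0.42],q)
s=np.sqrt(.5)
move_ptp([0.42,0.33,0.36],q)
P={k:np.array(v).tolist() for k,v in camera_params('wrist').items()};im=read_camera('wrist');cv2.imwrite('pics/r1raw.png',im[:,:,::-1]);json.dump(P,open('r1.json','w'))
cv2.imwrite('pics/r1.png',cv2.resize(im[:290,90:450,::-1],None,fx=2.05,fy=2.05,interpolation=cv2.INTER_CUBIC))
T=np.array(P["camera_from_world"]);print(-T[:3,:3].T@T[:3,3])
for nm in('rail','supply_terminals_c','end_bracket_c'):
    for r in tip_of('wrist',nm)[:2]: print(nm,round(r['confidence'],2),np.round(r['at'],0),pix2world('wrist',r['at'],.0095,P).round(4))
print(read_time_s(),read_qpos())
```

```text
[ 0.43141428 -0.28610908  0.36033261]
breaker_1p_c 0.95 [301. 113.] [ 0.4233 -0.3403  0.033 ]
socket_outlet_c 0.72 [208. 108.] [ 0.4296 -0.231   0.033 ]
[0.50133235 0.32745386 0.51819678]
rail 0.81 [251. 100.] [0.5095 0.3354 0.0095]
supply_terminals_c 0.98 [191. 116.] [0.4829 0.4457 0.0095]
supply_terminals_c 0.93 [139. 127.] [0.4644 0.5465 0.0095]
end_bracket_c 0.63 [314.  86.] [0.534  0.2228 0.0095]
7.4083 [ 0.21928353  0.18560051 -1.0711246   1.64262642  0.16517796  1.4115963
 -2.44427983]
```

View pics/w2.png

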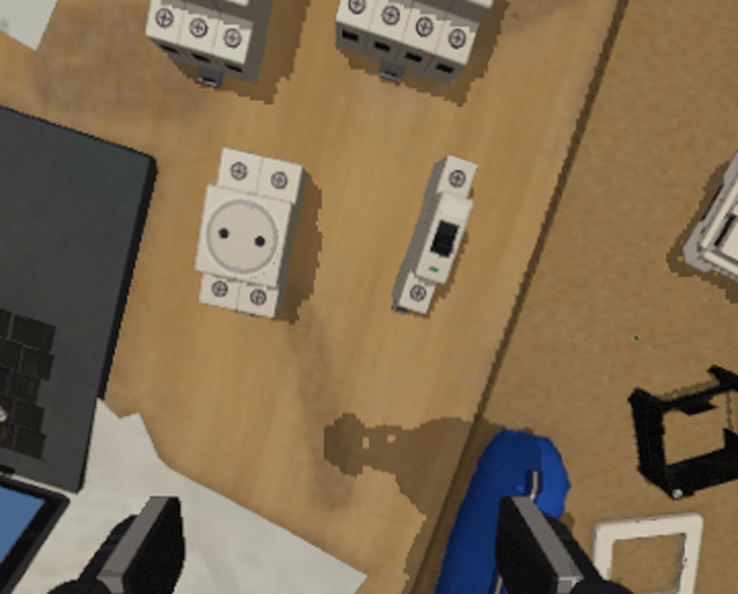

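View pics/r1.png

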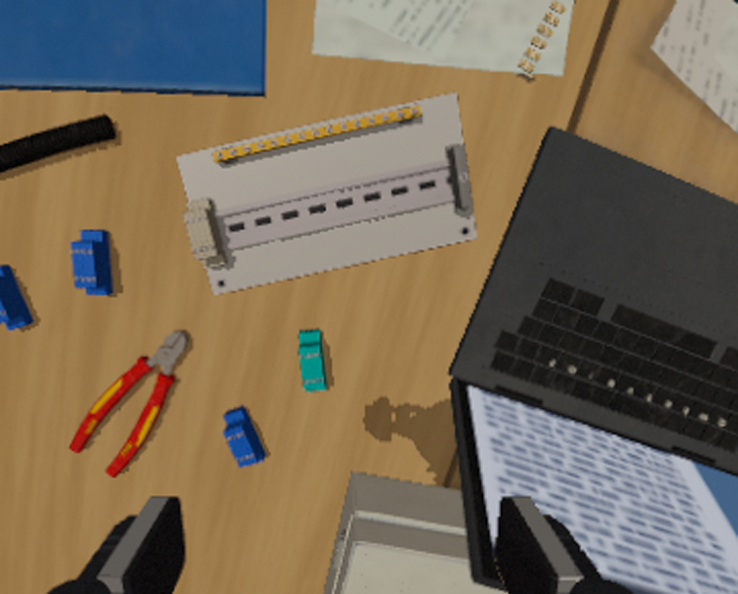

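All clips seem to be on the −x end, and plate yaw is about 0.225 rad with the supply block on the +y end. I still need the socket's clip side and the device yaws, so I'll make metric rectified views.

```bash
cat >> h.py <<'E'
def rect(im,P,c,yaw,z,hw,hh,ppm=3000):
    """metric view: image right = -y', up = +x' of frame at c rotated yaw"""
    W,Hh=int(2*hw*ppm),int(2*hh*ppm)
    u,v=np.meshgrid(np.arange(W),np.arange(Hh))
    yl=-(u/ppm-hw); xl=-(v/ppm-hh)
    X=c[0]+np.cos(yaw)*xl-np.sin(yaw)*yl; Y=c[1]+np.sin(yaw)*xl+np.cos(yaw)*yl
    T=np.array(P["camera_from_world"]);r,_=cv2.Rodrigues(T[:3,:3])
    p,_=cv2.projectPoints(np.stack([X,Y,np.full_like(X,z)],-1).reshape(-1,3),r,T[:3,3],np.array(P["K"]),np.array(P["dist_coeffs"],float))
    p=p.reshape(Hh,W,2).astype(np.float32)
    o=cv2.remap(im,p[...,0],p[...,1],cv2.INTER_LINEAR)
    for k in range(-20,21):
        g=int((hw+k*.01)*ppm)
        if 0<=g<W: cv2.line(o,(g,0),(g,Hh if k==0 else 8),(0,0,255),1)
        g=int((hh+k*.01)*ppm)
        if 0<=g<Hh: cv2.line(o,(0,g),(W if k==0 else 8,g),(0,0,255),1)
    return o
E
python3 - <<'E'
import json
from h import *
A=cv2.imread('pics/w2raw.png');PA=json.load(open('w2.json'));B=cv2.imread('pics/r1raw.png');PB=json.load(open('r1.json'))
a=rect(A,PA,(.427,-.231),-.0,.044,.045,.06);b=rect(A,PA,(.423,-.342),0,.044,.035,.06)
a2=rect(A,PA,(.427,-.231),-.0,.066,.045,.06)
r=rect(B,PB,(.5085,.334),.225,.0095,.135,.075,2000)
row=np.hstack([a,a2,b]);row=row[:,:750]
row2=np.zeros((300,row.shape[1],3),np.uint8);row2[:,:540]=r[:300]
cv2.imwrite('pics/rect1.png',np.vstack([row[:,:],row2])[:600]);print(row.shape)
E
```

```text
(360, 750, 3)
```

View pics/rect1.png

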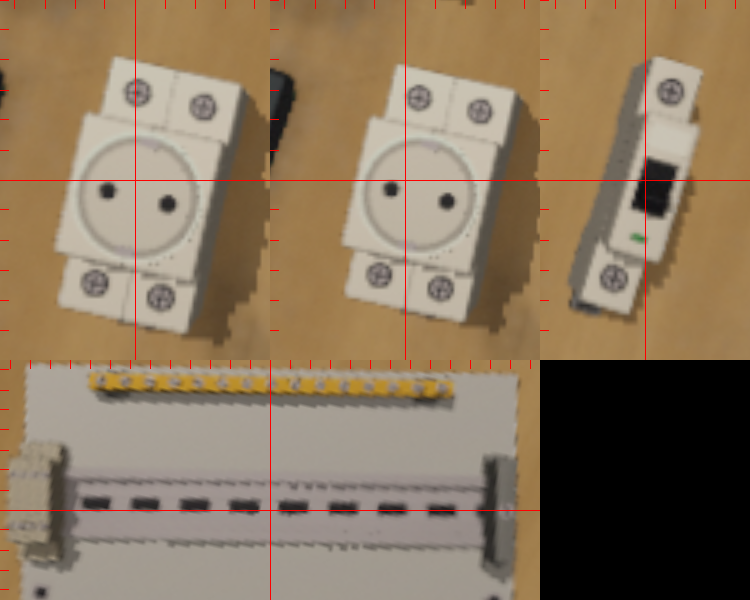

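Socket measured at (0.422,−0.236), yaw −0.218; 1p at (0.421,−0.341), yaw −0.28. Its clip shows on the −x side. The rail yaw is either 0.205 or 0.225, so I'll take one closer look at the rail from directly above, then go to the RCD.

```bash
cat >> h.py <<'E'
def quat(yaw):  # fingers close along device x, camera on its +y side
    p=yaw+np.pi/2; return [np.cos(p/2),np.sin(p/2),0,0]
def loc(c,yaw,x,y): return np.array([c[0]+np.cos(yaw)*x-np.sin(yaw)*y, c[1]+np.sin(yaw)*x+np.cos(yaw)*y])
def snap(name):
    import json
    P={k:np.array(v).tolist() for k,v in camera_params('wrist').items()};im=read_camera('wrist')[:,:,::-1].copy()
    cv2.imwrite('pics/%s_raw.png'%name,im);json.dump(P,open(name+'.json','w'));return im,P
E
python3 - <<'E'
from h import *
c=(.5085,.334);w=.21
p=loc(c,w,0,-.08);move_ptp([*p,.24],quat(w))
im,P=snap('rail2')
T=np.array(P["camera_from_world"]);print(-T[:3,:3].T@T[:3,3])
for nm in('rail','supply_terminals_c','end_bracket_c'):
    for r in tip_of('wrist',nm)[:1]: print(nm,round(r['confidence'],2),np.round(r['at'],0),pix2world('wrist',r['at'],.0095,P).round(4))
a=rect(im,P,c,w,.0095,.135,.075,2900);cv2.imwrite('pics/rail2.png',a)
# devices
p=loc((.557,-.28),-.22,0,-.09)
move_ptp([.45,.0,.42],quat(0)); move_ptp([*p,.24],quat(-.22))
im,P=snap('dev2')
for nm in ('rcd_c','breaker_3p_c'):
    for r in tip_of('wrist',nm)[:1]: print(nm,round(r['confidence'],2),np.round(r['at'],0),pix2world('wrist',r['at'],.033,P).round(4))
a=rect(im,P,(.557,-.28),-.22,.044,.12,.08,3000);cv2.imwrite('pics/dev2.png',a)
print(read_time_s(),read_qpos().round(2))
E
```

```text
[0.5083926  0.33357943 0.39888923]
rail 0.88 [257. 103.] [0.5102 0.3365 0.0095]
supply_terminals_c 0.97 [108.   3.] [0.295  0.4214 0.0095]
end_bracket_c 0.68 [256. 179.] [0.5318 0.2292 0.0095]
rcd_c 0.68 [266. 135.] [ 0.5619 -0.3312  0.033 ]
breaker_3p_c 0.57 [246.  53.] [ 0.5591 -0.226   0.033 ]
12.0583 [ 1.    0.43 -0.61  1.54  0.26  1.25  0.13]
```

View pics/rail2.png

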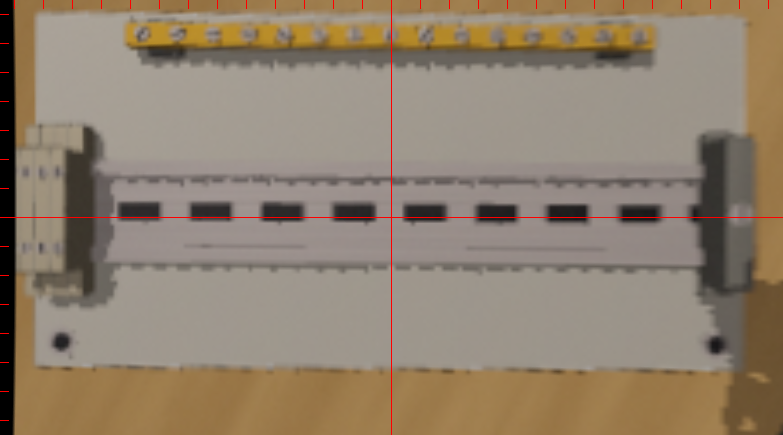

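View pics/dev2.png

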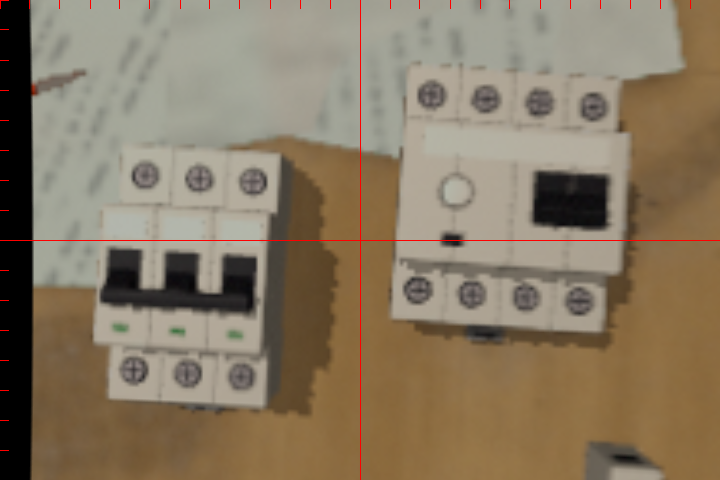

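The picture shows the rail axis about 1.5 mm above the guessed line, with yaw 0.206, and its centre matches. RCD is at (0.560,−0.331), yaw −0.28, and 3p is at (0.557,−0.223), yaw −0.265, both with their clips on the −x end. Now I'll pick the RCD and carry it to just above the rail.

```bash
cat >> h.py <<'E'
YR=.206; O=loc((.5085,.334),.21,.0014,.0004)
ZG=.067
def pick(xy,yaw,hover=.16,lift=.30):
    q=quat(yaw); move_gripper(.085)
    move_ptp([*xy,hover],q); movel([*xy,ZG],speed=.12)
    print('contact',read_ft_force().round(1)); move_gripper(.03,60)
    print('gap',read_finger_gap(),'grip',read_grasp_force(),read_ft_force().round(1))
    movel([*xy,lift],speed=.25); print('gap',read_finger_gap(),read_ft_force().round(1))
def carry(y,dx=0,z=.12):
    move_ptp([.47,0,.40],quat(0)); p=loc(O,YR,dx,y); move_ptp([*p,z],quat(YR)); print(read_eef_pos().round(4),p.round(4),read_time_s(),read_ft_force().round(1))
def seat(y,dx=0,push=.002):
    p=loc(O,YR,dx,y); z0=ZG+.0035
    movel([*p,z0+.012],speed=.12); f0=read_ft_force()
    for dz in (.008,.004,.002,0,-.001,-.002,-.003):
        if -dz>push: break
        movel([*p,z0+dz],speed=.03); f=read_ft_force()-f0; print(dz,f.round(1),read_eef_pos()[2].round(4))
        if f[2]>35: break
E
python3 - <<'E'
from h import *
pick([.5599,-.3305],-.28)
carry(.064)
im,P=snap('c1')
cv2.imwrite('pics/c1.png',im)
E
```

```text
contact [ 0.1  0.6 -0.2]
gap 0.02990998702068853 grip 0.0 [ 0.3 -1.1  0.5]
gap 0.029999781077954483 [ 0.5  0.1 -0.5]
[0.4988 0.3959 0.1207] [0.4967 0.3973] 18.425 [-0.3  0.4  0.5]
```

View pics/c1.png

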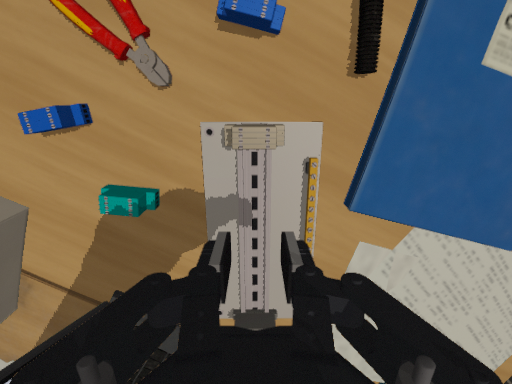

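The fingers closed to 30 mm with no grip force, so the RCD wasn't grasped; the view shows empty fingers over the rail. I'll go back and look.

Run:
```python
from h import *
move_gripper(.085)
move_ptp([.47,0,.40],quat(0))
xy=[.5599,-.3305]
p=loc(xy,-.28,0,-.08); move_ptp([*p,.24],quat(-.28))
im,P=snap('c2'); a=rect(im,P,xy,-.28,.044,.07,.07,3000)
move_ptp([*xy,.16],quat(-.28)); pause(.3)
print(read_eef_pos().round(4),read_tcp_rot().round(3),read_time_s())
movel([*xy,.1],speed=.12); pause(.3); print(read_eef_pos().round(4))
im,P=snap('c3'); 
b=cv2.resize(im[150:384,130:390],(465,420))
cv2.imwrite('pics/c2.png',np.hstack([a[:,80:400],b]))
```

```text
[ 0.5602 -0.3323  0.1612] [0.8   0.6   0.    0.001] 23.3333
[ 0.5605 -0.3307  0.1009]
```

View pics/c2.png

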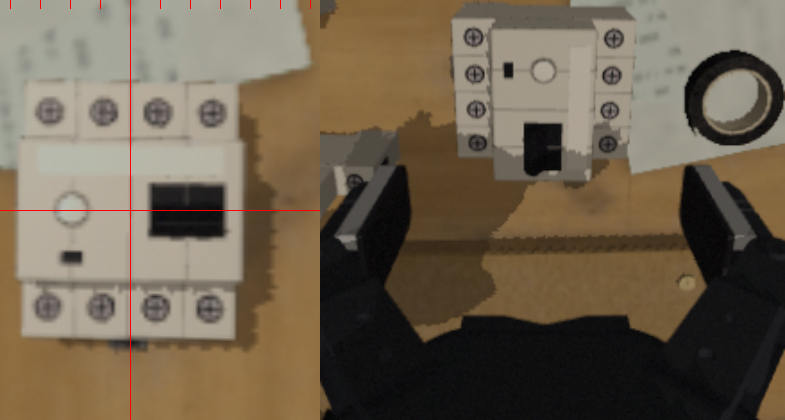

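Run:
```python
from h import *
import json
P=json.load(open('c3.json'));T=np.array(P["camera_from_world"]);R=T[:3,:3]
c=-R.T@T[:3,3];print('cam',c.round(4),R.round(3),np.array(P['K']).round(0).tolist())
t=read_eef_pos();q=read_tcp_rot();print(t,q)
def pj(p):
    r,_=cv2.Rodrigues(R);u=cv2.projectPoints(np.array([p],float),r,T[:3,3],np.array(P['K']),np.array(P['dist_coeffs'],float))[0].ravel();return u.round(0),((u-[130,150])*1.79).round(0)
ex=np.array([*loc([0,0],-.28,1,0),0])
for n,p in (('tcp',t),('tip',t-[0,0,.019]),('padL',t-.0425*ex),('padR',t+.0425*ex),('rcdnose',[.5599,-.3305,.066]),('tape',[.664,-.374,.018])): print(n,*pj(np.array(p)))
print(np.array(read_camera('top')).shape, [ (r['confidence'],pix2world('top',r['at'],.033)) for r in tip_of('top','rcd_c')[:1]])
```

```text
cam [ 0.5824 -0.2544  0.2594] [[ 0.961 -0.277  0.002]
 [-0.263 -0.913  0.312]
 [-0.084 -0.3   -0.95 ]] [[267.0, 0.0, 255.0], [0.0, 267.0, 192.0], [0.0, 0.0, 1.0]]
[ 0.56031727 -0.33067992  0.10071667] [7.98875381e-01 6.01496283e-01 1.86003009e-04 5.59314686e-04]
tcp [255. 231.] [224. 146.]
tip [255. 220.] [224. 125.]
padL [191. 231.] [108. 146.]
padR [319. 231.] [339. 145.]
rcdnose [254. 211.] [223. 110.]
tape [369. 205.] [428.  98.]
(384, 512, 3) [(0.71, array([ 0.55556219, -0.34299208,  0.033     ]))]
```

The projections show the device directly below the TCP. The fingertips, though, appear about 20–27 mm behind the declared TCP, so the first grasp closed above the nose. I'll probe down carefully until the fingers touch the shoulders.

Run:
```python
from h import *
xy=[.5599,-.3305]
movel([*xy,.070],speed=.12); pause(.2); f0=read_ft_force()
z=.070
while z>.025:
    z-=.004; movel([*xy,z],speed=.05); f=read_ft_force()-f0
    if np.linalg.norm(f)>4: break
print(z,f.round(1),read_eef_pos().round(4),read_time_s())
im,P=snap('c4'); cv2.imwrite('pics/c4.png',im)
```

```text
0.021999999999999974 [-0.6 -0.2 -1. ] [ 0.5596 -0.3304  0.0216] 28.0333
```

View pics/c4.png

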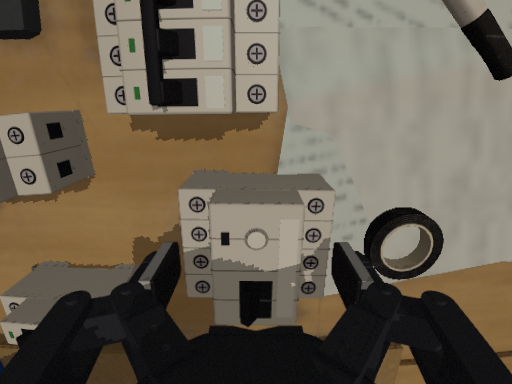

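The fingers now straddle the RCD, with tips at (175,245) and (335,245), just above its shoulders and with no contact. I'll raise a few mm and close.

```bash
sed -i 's/^ZG=.*/ZG=.028/' h.py
python3 - <<'E'
from h import *
xy=[.5599,-.3305]
movel([*xy,ZG],speed=.05); f0=read_ft_force()
move_gripper(.03,60); print(read_finger_gap(),read_grasp_force(),(read_ft_force()-f0).round(1))
movel([*xy,.30],speed=.25); print(read_finger_gap(),read_grasp_force(),read_ft_force().round(1),read_time_s())
im,P=snap('c5'); cv2.imwrite('pics/c5.png',im)
E
```

```text
0.0437693701508039 64.33804035186768 [ 1.1 -0.5  0.9]
0.04366815984931731 63.92045259475708 [ 0.6 -0.3 -3.5] 30.05
```

View pics/c5.png

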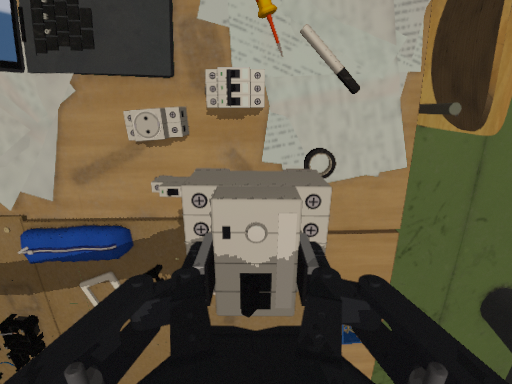

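The RCD is held firmly (gap 43.8 mm, 64 N). Carry it over and seat it.

Run:
```python
from h import *
carry(.0635); pause(.2)
p=loc(O,YR,0,.0635); movel([*p,.055],speed=.15); pause(.2); print(read_eef_pos().round(4),p.round(4))
im,P=snap('c6')
seat(.0635); print(read_ft_force().round(1),read_time_s(),read_qpos().round(2))
im,P=snap('c7'); cv2.imwrite('pics/c7.png',im)
```

```text
[0.4995 0.3952 0.1204] [0.4968 0.3968] 33.2167 [ 0.2 -0.4 -2.4]
[0.4974 0.3979 0.0566] [0.4968 0.3968]
0.008 [0.3 0.2 0.8] 0.0392
0.004 [ 0.9  1.6 -0.8] 0.0352
0.002 [ 0.8  0.1 -0.9] 0.0334
0 [ 0.5  0.4 -0. ] 0.0318
-0.001 [-0.4 -1.5  7.6] 0.0317
-0.002 [-1.4 -2.7 11.8] 0.0317
[-1.9 -3.   9.5] 36.0667 [ 0.07  0.94 -1.15  1.71  0.94  1.15 -1.16]
```

View pics/c7.png

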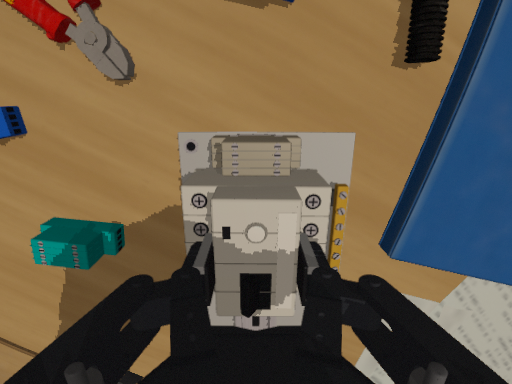

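Run:
```python
from h import *
import json
im=cv2.imread('pics/c7_raw.png');P=json.load(open('c7.json'))
def yl(uv,z):
    w=pix2world('wrist',uv,z,P)[:2]-O; return (w@[np.cos(YR),np.sin(YR)]).round(4),(w@[-np.sin(YR),np.cos(YR)]).round(4)
print('rcd far shoulder',yl((200,186),.0475),yl((313,186),.0475))
for z in(.040,.0495): print('block near top',z,yl((256,175),z),'far',yl((256,141),z))
cv2.imwrite('pics/c7c.png',cv2.resize(im[125:225,165:365],None,fx=4,fy=4,interpolation=cv2.INTER_CUBIC))
```

```text
rcd far shoulder (np.float64(-0.0308), np.float64(0.0999)) (np.float64(0.0325), np.float64(0.0998))
block near top 0.04 (np.float64(0.0006), np.float64(0.1042)) far (np.float64(0.0006), np.float64(0.1238))
block near top 0.0495 (np.float64(0.0006), np.float64(0.1067)) far (np.float64(0.0006), np.float64(0.1251))
```

View pics/c7c.png

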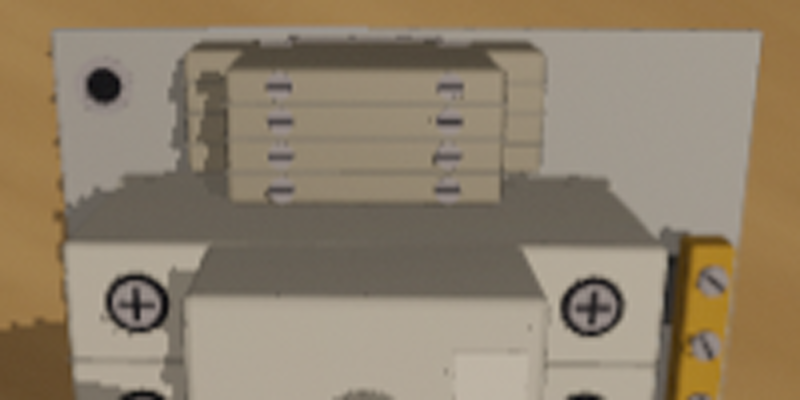

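The RCD is square and seated, with a gap of about 4.5 mm to the block. I'll slide it 2 mm closer, release it, and fetch the 3-pole breaker.

```bash
cat >> h.py <<'E'
def release(y,dx=0):
    move_gripper(.085); p=loc(O,YR,dx,y); movel([*p,.16],speed=.25)
def fetch(xy,yaw,y):
    move_ptp([.47,0,.30],quat(0)); pick(xy,yaw,hover=.12,lift=.20)
    g=read_finger_gap()
    if not .04<g<.05: print('NO GRASP');return False
    carry(y,z=.13); pause(.2)
    seat(y); print(read_ft_force().round(1),read_time_s()); return True
E
python3 - <<'E'
from h import *
p=loc(O,YR,0,.0655); movel([*p,.0315],speed=.03); print(read_eef_pos().round(4),p.round(4),read_ft_force().round(1))
release(.0655)
if fetch([.5571,-.2233],-.265,-.0005):
    im,P=snap('c8'); cv2.imwrite('pics/c8.png',im)
E
```

```text
[0.4964 0.3994 0.0318] [0.4964 0.3988] [ 0.4 -0.1  2.6]
contact [-0.5  0.1 -0.7]
gap 0.043826612124971714 grip 64.6554172039032 [-0.5 -0.7  4.5]
gap 0.04376986229846793 [-0.8 -0.2 -4.4]
[0.5122 0.3324 0.1302] [0.5099 0.3342] 45.4417 [ 0.6  0.5 -3.4]
0.008 [0.6 0.2 0.2] 0.0399
0.004 [ 0.5 -0.7  0.5] 0.0352
0.002 [ 0.1 -0.1  0.6] 0.0333
0 [-1.3 -1.9  6. ] 0.0326
-0.001 [-1.7 -3.9 12.9] 0.0325
-0.002 [-1.8 -5.5 17.6] 0.0325
[-2.2 -5.5 13.8] 48.075
```

View pics/c8.png

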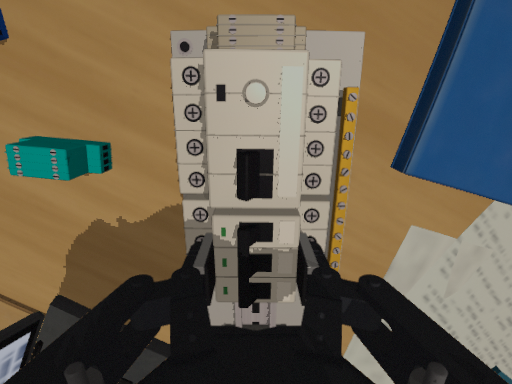

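The 3-pole breaker is seated next to the RCD with only a narrow gap around row 205. Release it and fetch the single-pole.

Run:
```python
from h import *
release(-.0005)
ok=fetch([.4215,-.3413],-.282,-.0395)
im,P=snap('c9'); cv2.imwrite('pics/c9.png',im); print(read_time_s())
```

```text
contact [ 0.8 -0.4  0.5]
gap 0.04388946909250047 grip 62.623658180236816 [0.6 0.1 4.5]
gap 0.043502199250846134 [-0.9  0.8 -1. ]
[0.5198 0.2943 0.1305] [0.5179 0.296 ] 57.5083 [-0.6 -0.1 -2.2]
0.008 [-1.1 -0.7 -0.8] 0.0398
0.004 [-0.5  0.  -1.8] 0.0352
0.002 [-0.3 -0.1 -1.4] 0.0333
0 [-1.3 -1.9  5.3] 0.0326
-0.001 [-3.  -3.  11.1] 0.0325
-0.002 [-3.  -4.8 16.5] 0.0325
[-2.8 -4.8 16.1] 60.1417
60.1917
```

View pics/c9.png

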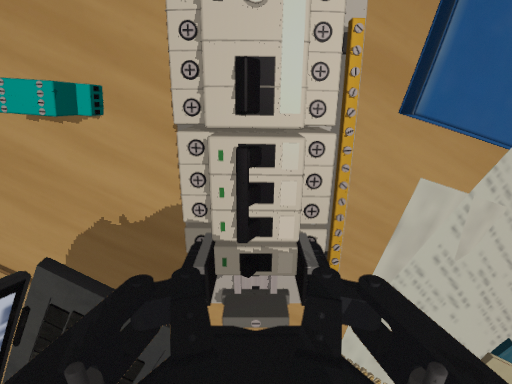

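The single-pole is seated between them. Before the socket, I'll check numerically which end its clip is on, using the stored images.

Run:
```python
from h import *
import json
def prof(name,raw,c,yaw):
    im=cv2.imread(raw);P=json.load(open(name));T=np.array(P["camera_from_world"]);r,_=cv2.Rodrigues(T[:3,:3])
    for s in(-1,1):
        o=[]
        for d in (.044,.046,.048,.050,.052,.056):
            pts=np.array([[*loc(c,yaw,s*d,y),.006] for y in (-.014,-.008,-.004,0,.004,.008,.014)])
            u=cv2.projectPoints(pts,r,T[:3,3],np.array(P['K']),np.array(P['dist_coeffs'],float))[0].reshape(-1,1,2).astype(np.float32)
            o.append(cv2.remap(im,u,None,cv2.INTER_LINEAR).mean(-1).ravel().round(0).astype(int).tolist() if u.min()>=0 else None)
        print(name,s,o)
s=(.422,-.2363)
prof('w2.json','pics/w2raw.png',s,-.218)
prof('dev2.json','pics/dev2_raw.png',s,-.218)
prof('c5.json','pics/c5_raw.png',s,-.218)
print('ref 1p');prof('w2.json','pics/w2raw.png',(.4215,-.3413),-.282)
print('ref rcd');prof('c2.json','pics/c2_raw.png',(.5599,-.3305),-.28)
```

```text
w2.json -1 [[180, 145, 155, 181, 181, 177, 182], [180, 180, 180, 181, 181, 180, 182], [178, 179, 181, 179, 179, 182, 182], [148, 151, 137, 143, 150, 146, 147], [117, 107, 98, 117, 115, 120, 129], [123, 120, 121, 124, 127, 126, 127]]
w2.json 1 [[185, 188, 187, 190, 189, 188, 190], [134, 135, 132, 134, 129, 123, 120], [119, 121, 119, 120, 122, 123, 123], [119, 121, 119, 121, 121, 123, 125], [118, 121, 119, 121, 123, 123, 125], [118, 120, 119, 122, 124, 124, 125]]
dev2.json -1 [[155, 150, 121, 135, 139, 140, 121], [155, 155, 140, 117, 127, 128, 144], [155, 145, 158, 147, 148, 149, 160], [144, 148, 147, 154, 154, 155, 148], [114, 99, 122, 148, 144, 152, 108], [151, 120, 156, 156, 146, 155, 120]]
dev2.json 1 [[85, 79, 87, 85, 80, 85, 86], [101, 104, 102, 103, 105, 106, 105], [102, 104, 104, 105, 107, 107, 105], [102, 105, 103, 104, 104, 106, 106], [103, 105, 104, 105, 106, 105, 107], [102, 104, 103, 105, 106, 107, 108]]
c5.json -1 [[155, 127, 133, 131, 125, 144, 159], [159, 149, 147, 141, 147, 166, 159], [153, 150, 161, 159, 161, 152, 153], [102, 119, 155, 145, 151, 120, 103], [112, 125, 
[... 511 characters left out ...]
6, 125]]
w2.json 1 [[179, 181, 183, 185, 110, 125, 125], [180, 182, 184, 185, 108, 126, 125], [153, 164, 168, 170, 121, 125, 126], [127, 120, 116, 118, 122, 126, 127], [127, 122, 117, 118, 121, 125, 126], [125, 121, 117, 118, 122, 126, 126]]
ref rcd
c2.json -1 [[164, 165, 165, 158, 165, 166, 166], [159, 158, 152, 140, 153, 156, 152], [81, 94, 76, 55, 69, 76, 69], [80, 102, 70, 46, 64, 81, 79], [111, 108, 84, 88, 94, 108, 105], [112, 110, 108, 106, 112, 113, 110]]
c2.json 1 [[168, 169, 170, 152, 171, 171, 172], [163, 167, 168, 147, 163, 167, 169], [146, 153, 142, 142, 149, 160, 161], [147, 156, 144, 162, 164, 163, 163], [154, 159, 140, 161, 162, 162, 160], [161, 161, 150, 161, 163, 163, 156]]
```

The +x end shows bare bench where a clip would be, so the socket's clip is on −x too. Fetch the socket.

Run:
```python
from h import *
release(-.0395)
if fetch([.422,-.2363],-.218,-.074):
    release(-.074)
    p=loc(O,YR,0,-.09); move_ptp([*p,.24],quat(YR)); pause(.2)
    im,P=snap('f1'); print(read_time_s())
    for nm in('supply_terminals_c','rcd_c','breaker_3p_c','breaker_1p_c','socket_outlet_c','end_bracket_c'):
        for r in tip_of('wrist',nm)[:1]:
            w=pix2world('wrist',r['at'],.0365 if nm[0] in 'rb' or nm[:2]=='so' else .0095,P)[:2]-O
            print(nm,round(r['confidence'],2),(w@[np.cos(YR),np.sin(YR)]).round(4),(w@[-np.sin(YR),np.cos(YR)]).round(4))
    # shoulder-strip brightness profile along the rail at z=.0475
    r=rect(im,P,O,YR,.0475,.13,.06,2000); g=r.mean(-1)
    for x in(.036,-.036):
        row=int((.06-x)*2000); s=g[row-4:row+5].mean(0)
        m=[(round(.13-i/2000,4),int(s[i])) for i in range(10,510) if s[i]<s[i-10:i+11].mean()-14 and s[i]==s[i-5:i+6].min()]
        print(x,m)
```

```text
contact [ 0.6 -0.2 -0.5]
gap 0.043628030351827794 grip 63.14563751220703 [0.8 0.4 4.2]
gap 0.043691672842309015 [-0.6  0.3 -1.6]
[0.5266 0.2605 0.1304] [0.5249 0.2622] 68.8 [ 0.4 -0.2 -0. ]
0.008 [ 0.5 -0.6 -0.6] 0.0399
0.004 [-1.2 -0.9 -0.2] 0.0352
0.002 [-1.6  0.4 -0.5] 0.0333
0 [-1.9 -1.4  6.6] 0.0325
-0.001 [-2.4 -3.1 11.6] 0.0324
-0.002 [-4.7 -4.3 17.3] 0.0324
[-4.4 -4.3 16.5] 71.4417
73.275
supply_terminals_c 0.9 -0.129 0.0497
rcd_c 0.92 -0.0002 0.0658
breaker_3p_c 0.6 0.0029 -0.0034
breaker_1p_c 0.81 -0.001 -0.0397
socket_outlet_c 0.94 0.0016 -0.0662
end_bracket_c 0.73 -0.0004 -0.1071
0.036 [(0.109, 0), (0.1085, 0), (0.108, 0), (0.1075, 0), (0.107, 0), (0.1065, 0), (0.106, 0), (0.0925, 117), (0.075, 118), (0.071, 126), (0.057, 126), (0.0385, 134), (0.028, 71), (0.018, 120), (0.0, 85), (-0.0185, 111), (-0.0285, 103), (-0.0395, 114), (-0.0485, 98), (-0.0615, 107), (-0.084, 106)]
-0.036 [(0.109, 0), (0.1085, 0), (0.108, 0), (0.1075, 0), (0.107, 0), (0.1065, 0), (0.106, 0), (0.093, 120), (0.0755, 121), (0.058, 118), (0.0395, 117), (0.029, 71), (0.019, 119), (0.0, 85), (-0.0175, 111), (-0.0275, 94), (-0.0385, 111), (-0.0475, 83), (-0.0605, 118), (-0.084, 116), (-0.113, 79)]
```

The row checks out. From the screw positions the device centres are at 0.066, 0.000, −0.039 and −0.0725 along the rail, so every gap is about 1–3 mm. Handing in.

```bash
python3 -c "
from h import *
print(sign_off(),read_time_s())"
```

```text
the job is handed in; nothing more can be done
the job is handed in; nothing more can be done
```

The job is handed in, with no verdict shown: RCD, three-pole, single-pole and socket are seated on the rail in that order from the supply block, clips away from the brass bar, measured gaps about 1–3 mm, at about 73 s; the screwdriver, strip and tape were left alone. I viewed 16 pictures, two over your limit of 14.

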